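Sort the stray carton out of the display row and square up the pair

TASK

The display slab on the spice-shop counter holds two cartons of one shape and a stray one of the other shape: first stand the stray upright in the stock tray with its twin (leave the twin where it stands), then close up the two that are left, keeping them on the slab, so that they stand upright side by side, touching or within a few millimetres, facing as before. Finally lay the T-shaped straightedge flat on the slab with its straight edge flush against the near faces of both cartons, and leave it there. Do not knock any carton over or disturb the other things on the counter.

Things in the scene. Friction and masses are not known exactly. Their poses are not given: they have to be found in the camera images.
- board: Fixed white stone display slab lying on the counter, 260 (x, front to back) x 340 (y) x 6 mm thick. Origin: centre of its underside; its top is 6 mm above that. Three cartons stand on it in a loose row along its y axis, about 50 mm behind its centre line (towards +x), about 110 mm apart.
- tray: Fixed open dark wooden stock tray, left or right of the slab, outside 260 (x) x 150 (y) x 28 mm high, walls 6 mm, floor top 6 mm above the counter. Origin: centre of its underside. One carton stands in its far (+x) half; its near (-x) half is free.
- tall_1: Tall plain cardboard carton with a paper band, 60 (x) x 60 (y) x 140 mm high, 0.18 kg or so. Origin: centre of its underside; x is front to back (the near face is at -x), z up.
- tall_2: The other tall carton, the same as tall_1.
- wide_1: Low wide plain cardboard carton with a paper band, 60 (x, front to back) x 85 (y) x 75 mm high, 0.18 kg or so. Origin: centre of its underside; near face at -x, z up.
- wide_2: The other wide carton, the same as wide_1.
- tee: Loose wooden T-shaped straightedge, flat on the counter on the other side of the slab from the tray: blade 200 mm long (its y), 24 wide, 24 high; from the blade's middle a stem 24 wide, 24 high reaches 90 mm back (its -x). Origin: underside, centre of the 114 x 200 mm outline. The straight edge is the blade's outer face, looking along +x, 57 mm from the origin.
- tee_face (a point): Middle of the straight edge (the blade's outer face) at its lower border, axes as those of tee.
- tee_stem (a point): Point in the middle of the stem at half height (12 mm up), 12 mm behind tee's origin: where to grip it, fingers closing along its y.
- small_tin: Bystander, to be left alone: small plain steel can, 40 mm across, 40 mm high, standing on the board's near left corner. Origin at its underside, in the middle.
- jar: Bystander, to be left alone: glass jar, 68 mm across, 90 mm high, at the back of the counter. Origin at its underside, in the middle.
- mortar: Bystander, to be left alone: brass cup, about 90 mm across, 75 mm high, at the back of the counter. Origin at its underside, in the middle.
- can: Bystander, to be left alone: steel can, 72 mm across, 100 mm high, at the back left of the counter. Origin at its underside, in the middle.
- bowl: Bystander, to be left alone: white bowl, 110 mm across, 45 mm high, at the back right of the counter. Origin at its underside, in the middle.
- brush: Bystander, to be left alone: brush with wooden handle, 160 mm long, lying at the back of the counter.
Things that resemble listed ones, but are neither listed nor needed, are in the scene too. Several things look just like the tee: the one meant starts nearest to the robot's base.

How it is judged:
By the outcome, as a careful person would: the job done as asked, in the order asked, and still so for the second after the job is handed in, with the robot touching nothing.
It also fails if it takes over 70 s, if anything falls off the work surface, if the arm or the gripper's body presses on something with over 40 N, if the wrist force passes 120 N, or if a joint passes its speed limit or range.

ROBOT

A 7-joint arm with a two-finger parallel gripper is mounted at the origin on the work surface. World frame = base frame: x ahead of the robot, y to its left, z up, the work surface at z = 0. Lengths are in m, angles in rad, forces in N, time in s.
With the tool pointing down it reaches from about 0.35 to 0.9 m from the base axis. Payload 8.1 kg.
Tool frame: the origin (TCP) lies at the very end of the fingers, on their centre line; the grasp point (between the pads) lies 19 mm behind it; z points along the fingers, y is the line along which they close (so a half turn about z gives the same grasp; the last joint's range is limited). The gripper opens to 92 mm and grips with 3 to 60 N. Pads are 19 mm wide; open, the fingers measure 130 mm over their backs; the gripper's body (75 mm by 190 mm) begins 47 mm behind the grasp point.
Start: joints at [-1.359, 0.434, 0.025, 1.573, -0.012, 1.134, -0.075], TCP at [0.194, 0.594, 0.227] pointing down, gripper open.
Joint ranges: [-2.62, 2.62], [-0.44, 2.09], [-1.27, 1.32], [0.08, 2.57], [-1.32, 4.46], [0.12, 2], [-2.74, 2.74]. Speed limits (rad/s): [2.22, 2.22, 3.01, 3.01, 3.14, 3.14, 3.14].

INTERFACE

Orientations are given as a rotation vector (axis times angle).
In Python, from cell import observe, get_image, sign_off, find_in, trace, place_of gives the robot as it stands. The module is installed in compiled form; this text tells all that it offers.
- The arm moves only by the shell command python3 -m handwheel 'ROWS' [OPENING] [FORCE]. ROWS is JSON, a list of rows, each a list of 6 numbers: the shift along the tool's x, y, z each as a share of 0.02 m, from -1 to 1, then the turn, a rotation vector about the tool's x, y, z each as a share of 4 degrees, from -1 to 1. A call has 1 to 8 rows; each row shifts and turns the commanded pose from where the row before left it, along the tool's axes as they then stand; what a row does not reach is not made up. A row lasts 1/12 s, in which the tool goes at most 41.7 mm and 7.16 degrees, less where a joint would pass 70% of its speed; a pose out of reach is approached as far as the arm can. A call with a number of a shift or a turn outside -1 to 1 is refused whole. A call with a gripper value outside its range is refused whole. OPENING is the opening, from 0 (shut) to 1 (fully open), set as the call begins (- or left out, the last holds). The fingers move at their own pace and stop on an object; FORCE is the grip in N (left out, the last holds). Time passes only in rows, so rows that do not move let the fingers close. It gives the time, the measured TCP pose, the force, the opening and the grip force at its end, in the units of the state.
- observe(): the state, without advancing time (a new reading comes with each control period).
- get_image(name): name is "scene" or "top" or "wrist"; returns a dict with "image" (384x512x3 uint8, red, green, blue), "fx", "fy", "cx", "cy" (pixels), "k1" (the pictures are not rectified: a ray, as slopes to the right and down, at radius r is drawn at 1 + k1 r^2 times it, then the intrinsics apply), "position" and "orientation" of the camera in the world. Camera axes: x right, y down, z forward; pixel columns grow to the right and rows downward; lengths in m; the calibration is good to about 2 mm. A picture is of the moment at which its call begins. There is no depth.
- sign_off(): hands the job in; it is judged then, once.
Trained networks look in the newest picture that a camera, given by its name, has taken for a name from the list of things; names that differ only in an ending like _2 or _b are one class to them, and where a whole thing is asked for, a point or a joint stands for the part that bears it (a point fixed in the world has none). Each returns a list of dicts, best first, with "score" (0 to 1); they miss things now and then, are a little off and sometimes report something else, mostly with a low value. They report only what shows in the picture. A call takes as long as a camera call. They do not tell look-alikes from the thing itself.
- find_in(label, camera): "rect" ([centre column, centre row, width, height] as shares, 0 to 1, of the picture: columns of its width, rows of its height, round what is visible of it).
- trace(label, camera): "region" (384x512 bool, what is visible of it) and "rect" ([centre column, centre row, width, height] as shares, 0 to 1, of the picture: columns of its width, rows of its height, round what is visible of it).
- place_of(label, camera): "point" ([column, row] as shares, 0 to 1, of the picture: columns of its width, rows of its height: a listed point, or the origin of a listed thing).
The state is a dict: "clock": time; "joints": joint angles; "dq": joint speeds; "joint_efforts": joint torques, N m; "position": TCP position; "ee_rot": TCP orientation; "force": force on the tool from outside, world axes, zero at the start; "ft_torque": the same for the moment, N m; "width": opening from 0.0 (shut) to 1.0 (fully open); "gripper_force": force on a finger pad.
Only numpy, scipy, OpenCV 4.12 (cv2) and the standard library are available. Lean on these libraries where they do the work, as an engineer would, in place of code of your own. Each camera call takes 0.05 s, during which the arm holds its last target. There are 200 camera calls.

## Working session

There is one attempt and no reset: what is moved stays moved. The work goes in short steps, Python scripts to look and compute and a shell command to move; the robot and the scene stay as the last step left them, time stands still between calls to the robot, and variables do not carry over. Pictures are saved under pics/ and viewed, at most 13 in all, crops included, and the job is handed in when it is done.

```bash
mkdir -p pics
cat > h.py <<'E'
import numpy as np, cv2, json
from scipy.spatial.transform import Rotation as R
from cell import *
def rot(o):
    o=np.array(o,float)
    if o.shape==(3,3): return o
    return R.from_quat(o).as_matrix() if o.size==4 else R.from_rotvec(o).as_matrix()
def ray(c,u,v):
    x,y=(u-c['cx'])/c['fx'],(v-c['cy'])/c['fy']
    rd=np.hypot(x,y); r=rd
    for _ in range(20): r=rd/(1+c['k1']*r*r)
    s=r/rd if rd>0 else 1
    return rot(c['orientation'])@np.array([x*s,y*s,1])
def onz(c,u,v,z):
    d=ray(c,u,v); p=np.array(c['position']); return p+d*(z-p[2])/d[2]
def proj(c,P):
    q=rot(c['orientation']).T@(np.array(P,float)-c['position']); x,y=q[:2]/q[2]; k=1+c['k1']*(x*x+y*y)
    return np.array([c['fx']*x*k+c['cx'],c['fy']*y*k+c['cy']])
def save(c,n): cv2.imwrite('pics/'+n,c['image'][:,:,::-1])
E
python3 - <<'E'
from h import *
s=observe();print(s)
ims=[]
for n in('top','scene'):
    c=get_image(n);print(n,c['position'],c['orientation'],c['fx'],c['cx'],c['cy'],c['k1']);save(c,n+'0.png')
    for l in('board','tray','tall_1','wide_1','tee','tee_face','tee_stem','small_tin'):
        for r in place_of(l,n)[:4]:
            u,v=r['point'][0]*512,r['point'][1]*384
            z={'board':0,'tray':0,'tee_stem':.012}.get(l,0)
            if l in('tall_1','wide_1','small_tin'): z=.006
            print(l,round(r['score'],2),round(u),round(v),onz(c,u,v,z).round(4))
E
```

```text
{'clock': 0.0, 'joints': array([-1.35862461,  0.43523702,  0.02497125,  1.57406688, -0.01157403,
        1.13397367, -0.07504276]), 'dq': array([ 1.38157625e-03,  7.77692612e-04,  2.02699570e-03, -7.56931234e-05,
       -2.00196906e-03,  1.74449914e-04,  2.49237940e-04]), 'joint_efforts': array([-2.35045318e-04, -6.67851520e+01,  9.84890722e-01, -3.14450276e+01,
       -6.04215777e-02,  4.33290994e-02,  1.69922187e-04]), 'position': array([0.1934088 , 0.59380902, 0.22594791]), 'ee_rot': array([-4.92390541e-01, -3.10268509e+00,  2.41654463e-03]), 'force': array([0.11612161, 0.17667161, 0.07944874]), 'ft_torque': array([ 0.00778381,  0.02867275, -0.01928296]), 'gripper_force': 0.0, 'width': 1.0034691762166217}
top [ 0.30577306 -0.10964791  1.25604973] [-2.06271577  2.15589983 -0.22049037] 380.7206671286817 256.8859378120057 188.0607730349581 -0.09728919576984148
board 0.67 231 192 [ 0.564  -0.0238  0.    ]
tray 0.71 134 215 [0.5001 0.3038 0.    ]
tray 0.18 220 134 [0.7732 0.0056 0.    ]
tall_1 0.73 262 179 [ 0.6011 -0.1317  0.006 ]
tall_1 0.7 136 201 [0.5474 0.297  0.006 ]
wide_1 0.94 
[... 690 characters left out ...]
.002   0.    ]
tray 0.68 349 175 [0.5023 0.2972 0.    ]
tall_1 0.85 257 219 [ 0.5936 -0.1186  0.006 ]
tall_1 0.58 358 178 [0.5481 0.3025 0.006 ]
tall_1 0.28 397 207 [0.7407 0.2932 0.006 ]
wide_1 0.63 322 206 [0.6272 0.0907 0.006 ]
wide_1 0.61 292 214 [ 0.6198 -0.0139  0.006 ]
wide_1 0.25 217 274 [ 0.7508 -0.3071  0.006 ]
tee 0.96 187 217 [ 0.4782 -0.3026  0.    ]
tee 0.73 79 219 [ 0.3298 -0.6063  0.    ]
tee_face 0.95 99 214 [ 0.3291 -0.5453  0.    ]
tee_face 0.68 291 215 [ 0.6159 -0.0148  0.    ]
tee_stem 0.96 180 215 [ 0.4732 -0.3234  0.012 ]
tee_stem 0.77 72 212 [ 0.298  -0.6223  0.012 ]
tee_stem 0.34 328 242 [ 7.856e-01 -7.000e-04  1.200e-02]
small_tin 0.45 302 175 [0.4354 0.1411 0.006 ]
```

View pics/top0.png

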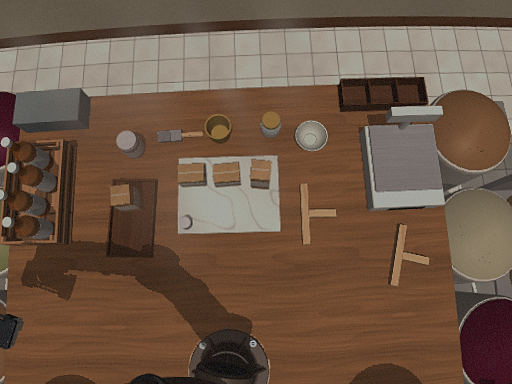

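View pics/scene0.png

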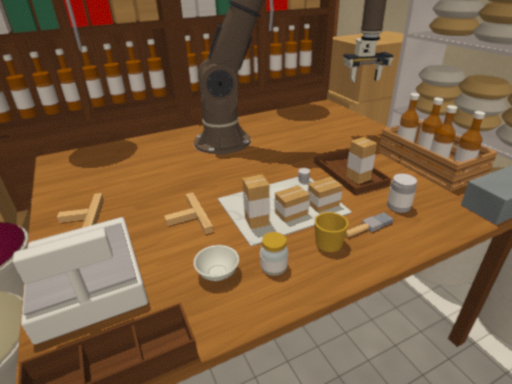

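The stray is the right-hand tall carton (top 260,172). The tray, with its tall twin at (122,195), is on the left.

Could be taken for the tee:
- A at (310,213), about 0.56 m from the base.
- B at (405,255), about 0.69 m from the base.

I choose A, the nearer, and will check it in a crop. First I go over the slab for a close look.

```bash
cat >> h.py <<'E'
def plan(pos,head=None):
    "turn (units of 4deg about tool z) to bring tool-y heading to head deg (mod 180), then shift in tool axes (units 20mm) after the turn"
    s=observe(); M=rot(s['ee_rot']); h=np.degrees(np.arctan2(M[1,1],M[0,1]))
    t=0
    if head is not None: t=(h-head+90)%180-90   # +tool z turn = clockwise from above
    M2=M@R.from_rotvec([0,0,np.radians(t)]).as_matrix()
    d=M2.T@(np.array(pos)-s['position'])/.02
    tilt=M2.T@np.cross(M2[:,2],[0,0,-1])/np.radians(4)
    print('t',round(s['clock'],1),'pos',s['position'].round(4),'head',round(h,2),'turn',round(t/4,2),'shift',d.round(2),'tiltfix',tilt.round(2),'F',s['force'].round(1),'w',round(s['width'],3),'g',round(s['gripper_force'],1),'j1',s['joints'][0].round(2),'j7',s['joints'][6].round(2))
E
python3 -c "
from h import *
plan([.5,0,.4],90)
c=get_image('top');im=c['image'][140:300,280:450];cv2.imwrite('pics/crop_tee.png',cv2.resize(im,None,fx=4,fy=4)[:,:,::-1])"
```

```text
t 0.9 pos [0.1936 0.5943 0.2267] head 71.96 turn -4.51 shift [-15.32 -29.71  -8.66] tiltfix [0. 0. 0.] F [-0.  -0.1  0.5] w 1.003 g 0.0 j1 -1.36 j7 -0.08
```

View pics/crop_tee.png

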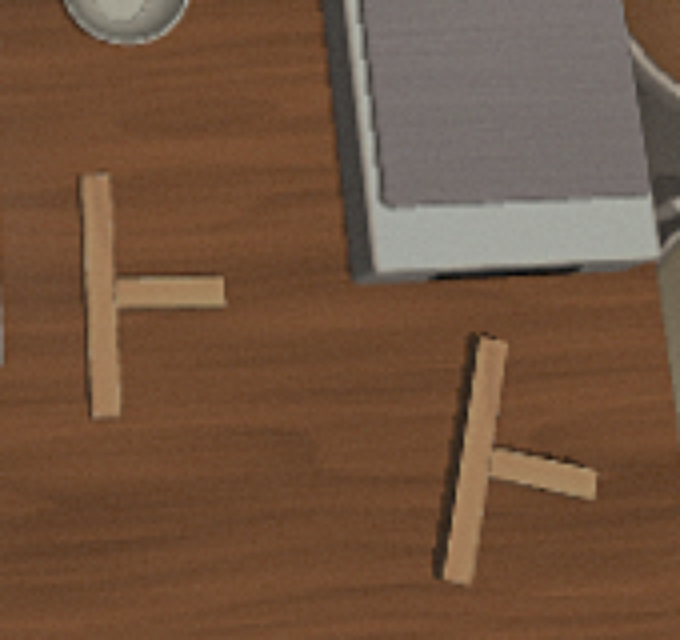

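The crop shows A at (100,290) with its straight edge facing left towards the slab, and B at (475,460). A is confirmed. Now I move over the slab.

```bash
python3 -m handwheel '[[0,0,-1,0,0,-0.9],[0,0,-1,0,0,-0.9],[0,0,-1,0,0,-0.9],[0,0,-1,0,0,-0.9],[0,0,-1,0,0,-0.9],[-0.5,-1,-1,0,0,0],[-0.5,-1,-1,0,0,0],[-0.5,-1,-1,0,0,0]]'
for i in 1 2 3; do python3 -m handwheel '[[-0.5,-1,0,0,0,0],[-0.5,-1,0,0,0,0],[-0.5,-1,0,0,0,0],[-0.5,-1,0,0,0,0],[-0.5,-1,0,0,0,0],[-0.5,-1,0,0,0,0],[-0.5,-1,0,0,0,0],[-0.5,-1,0,0,0,0]]'; done
python3 - <<'E'
from h import *
plan([.5,0,.4],90)
c=get_image('wrist');save(c,'w1.png');print(c['position'],c['orientation'],c['fx'],c['k1'])
E
```

```text
clock: 1.62
position: [0.2236, 0.5335, 0.3875]
ee_rot: [-0.0, -3.142, 0.0]
force: [-0.1, 0.8, -0.1]
width: 1.002
gripper_force: 0.0
clock: 2.28
position: [0.3038, 0.3731, 0.3869]
ee_rot: [0.001, 3.141, 0.001]
force: [1.1, 0.6, 0.8]
width: 0.999
gripper_force: 0.0
clock: 2.95
position: [0.3836, 0.213, 0.3869]
ee_rot: [0.001, 3.141, 0.001]
force: [0.8, 0.1, 0.0]
width: 0.998
gripper_force: 0.0
clock: 3.62
position: [0.4634, 0.053, 0.3869]
ee_rot: [0.001, 3.141, 0.001]
force: [0.4, 0.2, -0.4]
width: 0.997
gripper_force: 0.0
t 3.6 pos [0.4634 0.053  0.3869] head 89.96 turn -0.01 shift [-1.83 -2.65 -0.65] tiltfix [0.01 0.01 0.  ] F [ 0.4  0.2 -0.4] w 0.997 g 0.0 j1 -0.63 j7 1.38
[0.37979861 0.05326242 0.54494274] [2.05166312 2.05104401 0.32549691] 287.7948009587792 -0.04831611125692459
```

View pics/w1.png

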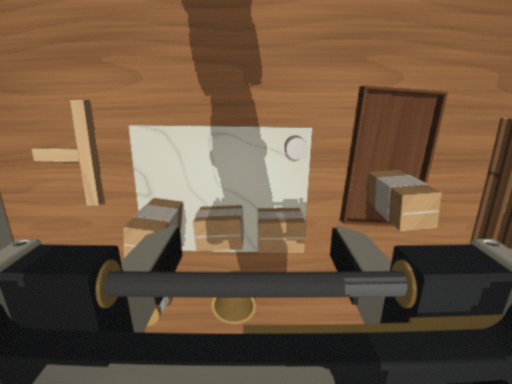

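The view is upside down, with the robot side at the top. It shows the tee at (85,155), the slab at (220,185), the stray at (155,225), the two wide cartons at (220,225) and (280,228), the tin at (295,148), and the tray with the twin at (395,160). I'll move forward so the fingers don't hide the row, then fit box silhouettes.

```bash
python3 -m handwheel '[[-1,-0.5,0,0,0,0],[-1,-0.5,0,0,0,0],[-1,-0.5,0,0,0,0],[-1,-0.5,0,0,0,0],[0,0,0,0,0,0],[0,0,0,0,0,0]]'
cat >> h.py <<'E'
from scipy.optimize import minimize
DIM=dict(tall=(.06,.06,.14),wide=(.06,.085,.075),board=(.26,.34,.006),tray=(.26,.15,.028))
TEE=[(-.057,-.012),(.033,-.012),(.033,-.1),(.057,-.1),(.057,.1),(.033,.1),(.033,.012),(-.057,.012)]
SC=4
def sil(c,kind,p,z0):
    x,y,a=p; m=np.zeros((384*SC,512*SC),np.uint8)
    if kind=='tee':
        pts=TEE;h=.024
    else:
        d=DIM[kind];h=d[2];pts=[(i*d[0]/2,j*d[1]/2) for i,j in((-1,-1),(-1,1),(1,1),(1,-1))]
    ca,sa=np.cos(a),np.sin(a)
    W=[[(x+ca*u-sa*v,y+sa*u+ca*v,z) for u,v in pts] for z in(z0,z0+h)]
    P=[np.array([(proj(c,q)+.5)*SC for q in w]).round().astype(np.int32) for w in W]
    if kind=='tee':
        for q in P: cv2.fillPoly(m,[q],1)
        n=len(pts)
        for i in range(n): cv2.fillConvexPoly(m,cv2.convexHull(np.array([P[0][i],P[0][(i+1)%n],P[1][i],P[1][(i+1)%n]])),1)
    else: cv2.fillConvexPoly(m,cv2.convexHull(np.vstack(P)),1)
    return cv2.resize(m.astype(np.float32),(512,384),interpolation=cv2.INTER_AREA)
def fit(kind,z0,p0,views):
    "views: list of (cam, mask)"
    f=lambda p:sum(np.abs(sil(c,kind,p,z0)-m).sum()/m.sum() for c,m in views)
    best=None
    for sx in((.012,.012,.12),(.004,-.004,-.06)):
        s0=p0 if best is None else best.x
        r=minimize(f,s0,method='Nelder-Mead',options=dict(initial_simplex=[s0]+[np.array(s0)+np.eye(3)[i]*sx[i] for i in range(3)],xatol=2e-4,fatol=1e-4,maxiter=120))
        if best is None or r.fun<best.fun: best=r
    return best.x,best.fun/len(views)
def masks(c,label,cam,P):
    "trace region of label whose centre is nearest to projected P"
    q=proj(c,P); L=[r for r in trace(label,cam) if r['region'].sum()>40]
    L.sort(key=lambda r:np.hypot(r['rect'][0]*512-q[0],r['rect'][1]*384-q[1]))
    return (c,L[0]['region'].astype(np.float32)) if L and np.hypot(L[0]['rect'][0]*512-q[0],L[0]['rect'][1]*384-q[1])<25 else None
E
cat > look.py <<'E'
from h import *
import sys
items=json.loads(sys.argv[1]); cams=sys.argv[2].split(',')
C={n:get_image(n) for n in cams}
if len(sys.argv)>3: save(C[cams[0]],sys.argv[3])
for kind,z0,x,y,a in items:
    lab={'tall':'tall_1','wide':'wide_1'}.get(kind,kind)
    z=z0+(DIM[kind][2] if kind in DIM else .024)/2
    vs=[(n,masks(C[n],lab,n,(x,y,z))) for n in cams]
    vs=[(n,v) for n,v in vs if v]
    for n,v in vs+([('all',None)] if len(vs)>1 else []):
        p,e=fit(kind,z0,[x,y,a],[w for _,w in vs] if n=='all' else [v])
        print(kind,n,p[:2].round(4),'yaw',np.degrees(p[2]).round(2),'err',round(e,3))
plan([.5,0,.3],90)
E
python3 look.py '[["tall",0.006,0.61,-0.12,0],["wide",0.006,0.62,-0.013,0],["wide",0.006,0.61,0.1,0],["tall",0.006,0.55,0.3,0],["tee",0,0.47,-0.31,1.57],["board",0,0.56,-0.01,0],["tray",0,0.5,0.3,0]]' wrist,top,scene w2.png
```

```text
clock: 4.17
position: [0.5434, 0.0135, 0.3863]
ee_rot: [-0.004, -3.141, 0.001]
force: [-0.4, 0.5, 0.6]
width: 0.998
gripper_force: 0.0
tall wrist [ 0.6033 -0.1264] yaw -10.19 err 0.048
tall top [ 0.5989 -0.125 ] yaw -9.14 err 0.082
tall scene [ 0.6012 -0.127 ] yaw -11.1 err 0.07
tall all [ 0.6013 -0.1256] yaw -9.53 err 0.081
wide wrist [ 0.6164 -0.0162] yaw 1.84 err 0.039
wide top [ 0.6066 -0.0121] yaw 12.62 err 1.151
wide scene [ 0.6138 -0.0161] yaw 0.12 err 0.059
wide all [ 0.6126 -0.0146] yaw 5.24 err 0.463
wide wrist [0.6207 0.0981] yaw 0.03 err 0.029
wide top [0.5894 0.05  ] yaw 36.14 err 7.259
wide scene [0.6185 0.0992] yaw -1.64 err 0.059
wide all [0.6194 0.0978] yaw 0.84 err 2.639
tall wrist [0.5438 0.302 ] yaw 5.4 err 0.028
tall top [0.5481 0.3349] yaw -27.54 err 1.48
tall all [0.5433 0.303 ] yaw 3.34 err 0.858
tee wrist [ 0.4794 -0.3123] yaw 88.98 err 0.088
tee top [ 0.4799 -0.3102] yaw 88.53 err 0.101
tee scene [ 0.4792 -0.3128] yaw 88.59 err 0.071
tee all [ 0.4796 -0.3115] yaw 88.78 err 0.104
board wrist [ 0.5606 -0.0158] yaw -1.1 err 0.417
board top [ 0.5571 -0.03  ] yaw -0.58 err 0.771
board scene [ 0.5585 -0.0167] yaw -0.99 err 1.418
board all [ 0.5595 -0.0157] yaw -1.15 err 0.873
tray wrist [0.4928 0.3062] yaw -3.44 err 0.272
tray top [0.4915 0.3237] yaw -4.98 err 3.733
tray scene [0.4918 0.3069] yaw -2.77 err 0.509
tray all [0.4915 0.3074] yaw -3.53 err 1.513
t 5.4 pos [0.5431 0.014  0.3867] head 89.96 turn -0.01 shift [ 2.16 -0.7   4.34] tiltfix [-0. -0.  0.] F [-0.4 -0.8 -0.2] w 1.0 g 0.0 j1 -0.52 j7 1.56
```

View pics/w2.png

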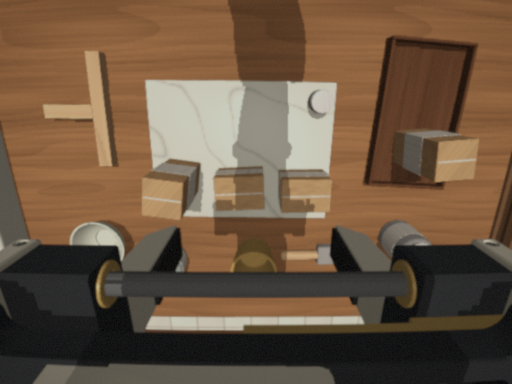

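The picture shows the stray (172,190), the middle wide (240,188), the left wide (304,190), the tee (90,110), the tray with twin (425,110), and the tin (322,102). The fits agree to a few mm across cameras and with the given sizes. Next, the reach for the stray.

```bash
python3 -c "
from h import *
plan([.6023,-.1262,.093],79.9)"
```

```text
t 5.4 pos [0.5431 0.014  0.3867] head 89.96 turn 2.52 shift [-4.14 -6.38 14.69] tiltfix [-0. -0.  0.] F [-0.4 -0.8 -0.2] w 1.0 g 0.0 j1 -0.52 j7 1.56
```

```bash
python3 -m handwheel '[[0,0,0,0,0,0.84],[0,0,0,0,0,0.84],[0,0,0,0,0,0.84],[-0.8,-1,0.5,0,0,0],[-0.8,-1,0.5,0,0,0],[-0.8,-1,0.5,0,0,0],[-0.8,-1,0.5,0,0,0],[-0.8,-1,0.5,0,0,0]]' 1 20
python3 -m handwheel '[[-0.14,-1,0.4,0,0,0],[0,-0.38,0.4,0,0,0],[0,0,0.4,0,0,0],[0,0,0,0,0,0]]'
python3 -c "
from h import *
plan([.6023,-.1262,.093],79.9)"
```

```text
clock: 6.03
position: [0.6048, -0.0995, 0.3362]
ee_rot: [0.276, 3.129, 0.0]
force: [0.2, 0.6, -0.6]
width: 1.0
gripper_force: 0.0
clock: 6.37
position: [0.6014, -0.1252, 0.3111]
ee_rot: [-0.277, -3.127, -0.001]
force: [-1.2, -0.4, 0.5]
width: 1.001
gripper_force: 0.0
t 6.4 pos [ 0.6014 -0.1252  0.3111] head 79.86 turn -0.01 shift [-0.08 -0.05 10.91] tiltfix [ 0.01 -0.04  0.  ] F [-1.2 -0.4  0.5] w 1.001 g 0.0 j1 -0.27 j7 1.72
```

```bash
python3 -m handwheel '[[-0.08,-0.05,1,0,0,0],[0,0,1,0,0,0],[0,0,1,0,0,0],[0,0,1,0,0,0],[0,0,1,0,0,0],[0,0,1,0,0,0],[0,0,1,0,0,0],[0,0,1,0,0,0]]'
python3 -m handwheel '[[0,0,1,0,0,0],[0,0,1,0,0,0],[0,0,0.9,0,0,0],[0,0,0,0,0,0]]'
python3 -m handwheel '[[0,0,0,0,0,0],[0,0,0,0,0,0],[0,0,0,0,0,0],[0,0,0,0,0,0],[0,0,0,0,0,0],[0,0,0,0,0,0],[0,0,0,0,0,0],[0,0,0,0,0,0]]' 0 20
python3 look.py '[["tall",0.006,0.602,-0.125,-0.17]]' scene,top
```

```text
clock: 7.03
position: [0.6042, -0.1247, 0.1524]
ee_rot: [0.272, 3.129, 0.002]
force: [1.0, 0.5, -0.2]
width: 0.999
gripper_force: 0.0
clock: 7.37
position: [0.6021, -0.1241, 0.0919]
ee_rot: [-0.272, -3.125, -0.003]
force: [0.5, 0.5, 0.5]
width: 0.999
gripper_force: 0.0
clock: 8.03
position: [0.6041, -0.1274, 0.0955]
ee_rot: [0.277, 3.128, 0.0]
force: [-0.7, 0.4, 5.9]
width: 0.655
gripper_force: 19.8
tall scene [ 0.6056 -0.1284] yaw -13.45 err 0.15
tall top [ 0.5486 -0.1379] yaw -2.42 err 2.91
tall all [ 0.5986 -0.1259] yaw -8.67 err 1.617
t 8.2 pos [ 0.6042 -0.1274  0.0955] head 79.88 turn -2.53 shift [  5.19   6.37 -10.23] tiltfix [0.   0.02 0.  ] F [-0.4  1.6  7.1] w 0.656 g 19.8 j1 -0.2 j7 1.83
```

```bash
python3 -m handwheel '[[0,0,-0.3,0,0,0],[0,0,-0.7,0,0,0],[0,0,-1,0,0,0],[0,0,-1,0,0,0],[0,0,-1,0,0,0],[0,0,-1,0,0,-0.9],[0,0,-1,0,0,-0.9],[0,0,0,0,0,0]]'
python3 -c "
from h import *
plan([.4276,.3104,.2],86.6)"
```

```text
clock: 8.9
position: [0.6053, -0.1284, 0.219]
ee_rot: [0.075, 3.135, -0.001]
force: [-0.0, -0.7, -0.8]
width: 0.66
gripper_force: 19.8
t 8.9 pos [ 0.6053 -0.1284  0.219 ] head 87.26 turn 0.16 shift [10.17 21.37  0.88] tiltfix [-0.01  0.08  0.  ] F [-0.  -0.7 -0.8] w 0.66 g 19.8 j1 -0.23 j7 1.87
```

```bash
python3 -m handwheel '[[0.5,0.3,0,0,0,0.16],[0.9,0.8,0,0,0,0],[0.9,0.9,0,0,0,0],[0.9,0.9,0,0,0,0],[0.9,0.9,0,0,0,0],[0.9,0.9,0,0,0,0],[0.9,0.9,0,0,0,0],[0.9,0.9,0,0,0,0]]'
python3 -m handwheel '[[0.9,0.9,0,0,0,0],[0.9,0.9,0,0,0,0],[0.9,0.9,0,0,0,0],[0.6,0.9,0,0,0,0],[0,0.9,0,0,0,0],[0,0.9,0,0,0,0],[0,0.9,0,0,0,0],[0,0.9,0,0,0,0]]'
python3 -m handwheel '[[0,0.9,0,0,0,0],[0,0.9,0,0,0,0],[0,0.9,0,0,0,0],[0,0.9,0,0,0,0],[0,0.9,0,0,0,0],[0,0.9,0,0,0,0],[0,0.9,0,0,0,0],[0,0.9,0,0,0,0]]'
python3 -m handwheel '[[0,0,0,0,0,0],[0,0,0,0,0,0]]'
python3 -c "
from h import *
plan([.4276,.3104,.096],86.6)"
```

```text
clock: 9.57
position: [0.4744, 0.0114, 0.2142]
ee_rot: [-0.1, -3.139, 0.0]
force: [0.0, 0.6, -1.0]
width: 0.657
gripper_force: 19.8
clock: 10.23
position: [0.4184, 0.1592, 0.2144]
ee_rot: [-0.099, -3.139, 0.0]
force: [-0.4, 0.4, -1.3]
width: 0.656
gripper_force: 19.8
clock: 10.9
position: [0.4278, 0.3034, 0.2144]
ee_rot: [-0.099, -3.14, 0.001]
force: [0.4, -0.2, -1.1]
width: 0.656
gripper_force: 19.8
clock: 11.07
position: [0.4276, 0.3033, 0.2143]
ee_rot: [-0.096, -3.14, 0.001]
force: [0.9, -1.5, -2.1]
width: 0.655
gripper_force: 19.8
t 11.1 pos [0.4276 0.3033 0.2143] head 86.52 turn -0.02 shift [0.02 0.36 5.91] tiltfix [-0.01 -0.    0.  ] F [ 0.9 -1.5 -2.1] w 0.655 g 19.8 j1 -0.96 j7 0.9
```

```bash
python3 -m handwheel '[[0,0.36,0,0,0,0],[0,0,1,0,0,0],[0,0,1,0,0,0],[0,0,1,0,0,0],[0,0,1,0,0,0],[0,0,1,0,0,0],[0,0,0.5,0,0,0],[0,0,0,0,0,0]]'
python3 -m handwheel '[[0,0,0.25,0,0,0],[0,0,0,0,0,0]]'
python3 -c "
from h import *
plan([.4276,.3104,.096],86.6)"
```

```text
clock: 11.73
position: [0.4274, 0.3082, 0.1029]
ee_rot: [-0.099, -3.138, 0.004]
force: [-1.6, 0.8, -1.2]
width: 0.657
gripper_force: 19.8
clock: 11.9
position: [0.4288, 0.3095, 0.1]
ee_rot: [0.098, 3.139, 0.001]
force: [-0.7, -0.2, -0.8]
width: 0.657
gripper_force: 19.8
t 11.9 pos [0.4288 0.3095 0.1   ] head 86.41 turn -0.05 shift [0.06 0.04 0.2 ] tiltfix [0.01 0.01 0.  ] F [-0.7 -0.2 -0.8] w 0.657 g 19.8 j1 -0.93 j7 0.94
```

```bash
python3 -m handwheel '[[0,0,0.12,0,0,0],[0,0,0.1,0,0,0],[0,0,0,0,0,0]]'
python3 -m handwheel '[[0,0,0.1,0,0,0],[0,0,0,0,0,0]]'
```

```text
clock: 12.15
position: [0.4285, 0.3096, 0.0956]
ee_rot: [0.098, 3.14, 0.001]
force: [0.0, 0.2, -1.3]
width: 0.657
gripper_force: 19.8
clock: 12.32
position: [0.4291, 0.3102, 0.0949]
ee_rot: [0.097, 3.139, 0.003]
force: [-3.4, -2.0, 12.9]
width: 0.66
gripper_force: 19.9
```

```bash
python3 -m handwheel '[[0,0,-0.04,0,0,0],[0,0,0,0,0,0],[0,0,0,0,0,0],[0,0,0,0,0,0],[0,0,0,0,0,0]]' 1
python3 -m handwheel '[[0,0,-0.5,0,0,0],[0,0,-1,0,0,0],[0,0,-1,0,0,0],[0,0,-1,0,0,0],[0,0,-1,0,0,0],[0,0,-1,0,0,0],[0,0,-1,0,0,0],[0,0,-1,0,0,-0.5]]'
python3 -m handwheel '[[0,0,-1,0,0,-1],[0,0,-1,0,0,-1],[0,0,0,0,0,-1],[0,0,0,0,0,-1]]'
python3 look.py '[["tall",0.006,0.4285,0.31,-0.05],["tall",0.006,0.544,0.302,0.09],["wide",0.006,0.6155,-0.015,0.03],["wide",0.006,0.62,0.098,0]]' wrist,scene
python3 -c "
from h import *
plan([.6,.1,.28],104.6)"
```

```text
clock: 12.73
position: [0.4283, 0.3094, 0.094]
ee_rot: [-0.098, -3.14, 0.0]
force: [-0.3, 1.0, -1.3]
width: 0.964
gripper_force: 0.0
clock: 13.4
position: [0.4282, 0.3092, 0.2459]
ee_rot: [0.044, 3.141, 0.0]
force: [0.3, 0.9, -0.1]
width: 1.002
gripper_force: 0.0
clock: 13.73
position: [0.4289, 0.3097, 0.2863]
ee_rot: [-0.4, 3.114, 0.003]
force: [-0.0, -0.9, -0.0]
width: 0.999
gripper_force: 0.0
tall wrist [0.4267 0.3095] yaw -1.61 err 0.026
tall scene [0.4257 0.3082] yaw -4.33 err 0.106
tall all [0.4266 0.3094] yaw -2.02 err 0.07
tall wrist [0.5364 0.3026] yaw 7.23 err 0.292
tall scene [0.5445 0.3031] yaw 11.23 err 0.047
tall all [0.5437 0.3037] yaw 6.51 err 0.176
wide wrist [ 0.6093 -0.0212] yaw 20.86 err 0.199
wide scene [ 0.6165 -0.0158] yaw 0.77 err 0.044
wide all [ 0.6162 -0.0164] yaw 3.42 err 0.141
wide wrist [0.6028 0.1037] yaw 26.43 err 0.76
wide scene [0.6195 0.0979] yaw 1.73 err 0.086
wide all [0.6189 0.0991] yaw 3.36 err 0.447
t 14.2 pos [0.4283 0.3094 0.284 ] head 104.4 turn 3.6 shift [ -3.59 -15.47  -0.8 ] tiltfix [-0. -0.  0.] F [-0.   0.3  0.1] w 0.997 g 0.0 j1 -0.94 j7 1.17
t 14.2 pos [0.4283 0.3094 0.284 ] head 104.4 turn -0.05 shift [ -5.67 -12.3    0.2 ] tiltfix [-0. -0.  0.] F [-0.   0.3  0.1] w 0.997 g 0.0 j1 -0.94 j7 1.17
```

Stray is standing in the tray at (0.427, 0.309), yaw about −2 to −4°. Now turning clockwise to grip the left wide carton front-to-back.

```bash
python3 -m handwheel '[[0,-1,0,0,0,1],[0,-1,0,0,0,1],[0,-1,0,0,0,1],[0,-1,0,0,0,1],[0,-1,0,0,0,1],[-0.3,-1,0,0,0,1],[-0.4,-1,0,0,0,1],[-0.5,-1,0,0,0,1]]'
python3 -m handwheel '[[0,0,0,0,0,1],[0,0,0,0,0,1],[0,0,0,0,0,1],[0,0,0,0,0,1],[0,0,0,0,0,1],[0,0,0,0,0,1],[0,0,0,0,0,1],[0,0,0,0,0,1]]'
python3 -m handwheel '[[0,0,0,0,0,1],[0,0,0,0,0,1],[0,0,0,0,0,1],[0,0,0,0,0,1],[0,0,0,0,0,1],[0,0,0,0,0,1],[0,0,0,0,0,1],[0,0,0,0,0,1]]'
python3 -m handwheel '[[0,0,0,0,0,1],[0,0,0,0,0,0.9],[0,0,0,0,0,0]]'
python3 -c "
from h import *
plan([.6185,.0985,.15],1)"
```

```text
clock: 14.9
position: [0.4533, 0.146, 0.2842]
ee_rot: [0.487, 3.104, 0.0]
force: [-0.2, -0.2, -0.2]
width: 1.002
gripper_force: 0.0
clock: 15.57
position: [0.4536, 0.1463, 0.2841]
ee_rot: [1.326, 2.848, -0.0]
force: [-0.5, 0.4, 0.4]
width: 0.996
gripper_force: 0.0
clock: 16.23
position: [0.4535, 0.1464, 0.2841]
ee_rot: [2.059, 2.372, -0.0]
force: [-0.2, 0.1, -0.1]
width: 1.0
gripper_force: 0.0
clock: 16.48
position: [0.4535, 0.1464, 0.2841]
ee_rot: [2.211, 2.232, -0.0]
force: [-0.2, 0.7, -1.2]
width: 0.999
gripper_force: 0.0
t 16.5 pos [0.4535 0.1464 0.2841] head 0.53 turn -0.12 shift [-2.54  8.2   6.71] tiltfix [0. 0. 0.] F [-0.2  0.7 -1.2] w 0.999 g 0.0 j1 -0.92 j7 -0.31
```

```bash
python3 -m handwheel '[[-0.3,1,0.1,0,0,-0.12],[-0.3,1,0.1,0,0,0],[-0.3,1,0.1,0,0,0],[-0.3,1,0.1,0,0,0],[-0.4,1,0.1,0,0,0],[-0.4,1,0,0,0,0],[-0.4,1,0,0,0,0],[0,1,0,0,0,0]]'
python3 -m handwheel '[[0,0.1,0,0,0,0],[0,0,0,0,0,0]]'
python3 look.py '[["wide",0.006,0.6155,-0.016,0.03],["wide",0.006,0.62,0.098,0]]' wrist,scene w3.png
python3 -c "
from h import *
plan([.6185,.0985,.036],1)"
```

```text
clock: 17.15
position: [0.6154, 0.0997, 0.2741]
ee_rot: [2.197, 2.245, -0.001]
force: [0.4, 0.2, 1.7]
width: 1.0
gripper_force: 0.0
clock: 17.32
position: [0.6168, 0.1019, 0.2735]
ee_rot: [2.196, 2.246, -0.002]
force: [-0.2, -0.3, 0.5]
width: 1.003
gripper_force: 0.0
wide wrist [ 0.6158 -0.0139] yaw 2.57 err 0.128
wide scene [ 0.615  -0.0168] yaw -0.7 err 0.056
wide all [ 0.6159 -0.016 ] yaw 1.95 err 0.096
wide wrist [0.6208 0.0989] yaw 0.34 err 0.03
wide scene [0.62   0.0985] yaw 1.14 err 0.054
wide all [0.6204 0.0987] yaw 0.6 err 0.044
t 17.6 pos [0.6155 0.1031 0.2744] head 1.36 turn -22.16 shift [ 5.78 -5.15 -1.28] tiltfix [0.01 0.   0.  ] F [ 0.2 -0.5 -0.2] w 0.999 g 0.0 j1 -0.65 j7 0.01
t 17.6 pos [0.6155 0.1031 0.2744] head 1.36 turn 0.09 shift [-0.24  0.14 11.92] tiltfix [ 0.   -0.01  0.  ] F [ 0.2 -0.5 -0.2] w 0.999 g 0.0 j1 -0.65 j7 0.01
```

View pics/w3.png

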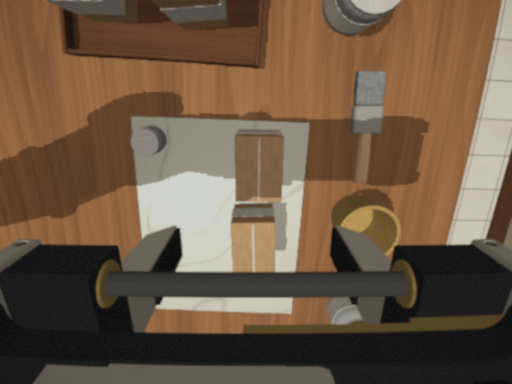

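The picture shows the left wide at (258,165), the middle wide at (253,240), the tin (148,140), and the mortar (370,225) clear of the fingers. Descending on the left wide.

```bash
python3 -m handwheel '[[-0.22,0.2,1,0,0,0.15],[0,0,1,0,0,0],[0,0,1,0,0,0],[0,0,1,0,0,0],[0,0,1,0,0,0],[0,0,1,0,0,0],[0,0,1,0,0,0],[0,0,1,0,0,0]]'
python3 -m handwheel '[[0,0,1,0,0,0],[0,0,1,0,0,0],[0,0,1,0,0,0],[0,0,0.7,0,0,0],[0,0,0,0,0,0]]'
python3 -c "
from h import *
plan([.6204,.0988,.040],0.7)"
```

```text
clock: 18.28
position: [0.6199, 0.0989, 0.1136]
ee_rot: [-2.207, -2.236, -0.001]
force: [0.5, 0.6, -0.2]
width: 0.999
gripper_force: 0.0
clock: 18.7
position: [0.618, 0.0988, 0.0376]
ee_rot: [-2.205, -2.234, 0.006]
force: [-0.6, 0.4, 0.5]
width: 1.0
gripper_force: 0.0
t 18.7 pos [0.618  0.0988 0.0376] head 0.77 turn 0.02 shift [ 0.    0.12 -0.12] tiltfix [-0.06  0.01  0.  ] F [-0.6  0.4  0.5] w 1.0 g 0.0 j1 -0.56 j7 0.14
```

```bash
python3 -m handwheel '[[0,0.1,0,0,0,0],[0,0,0,0,0,0],[0,0,0,0,0,0],[0,0,0,0,0,0],[0,0,0,0,0,0],[0,0,0,0,0,0],[0,0,0,0,0,0]]' 0 15
python3 -m handwheel '[[0,0,-0.2,0,0,0],[0,0,-0.3,0,0,0],[0,0,-0.3,0,0,0],[0,0,0,0,0,0],[0,0,0,0,0,0]]'
python3 -c "
from h import *
plan([.6125,.074,.053],1.9)
c=get_image('wrist');save(c,'w4.png')"
python3 look.py '[["wide",0.022,0.62,0.098,0]]' wrist,scene
```

```text
clock: 19.28
position: [0.622, 0.0986, 0.0408]
ee_rot: [-2.207, -2.235, -0.0]
force: [-2.9, 0.3, 6.2]
width: 0.657
gripper_force: 15.0
clock: 19.7
position: [0.6227, 0.0986, 0.0567]
ee_rot: [2.207, 2.235, 0.002]
force: [-0.1, -0.2, -2.5]
width: 0.651
gripper_force: 15.0
t 19.7 pos [0.6227 0.0986 0.0567] head 0.73 turn -0.29 shift [-1.21 -0.55  0.19] tiltfix [ 0.02 -0.    0.  ] F [-0.1 -0.2 -2.5] w 0.651 g 15.0 j1 -0.56 j7 0.13
wide wrist [0.623 0.099] yaw 0.92 err 0.408
wide scene [0.6213 0.0969] yaw 8.23 err 0.558
wide all [0.6225 0.0989] yaw 0.43 err 0.489
t 19.9 pos [0.622  0.0985 0.0558] head 0.72 turn -22.32 shift [  6.11  -4.93 -12.2 ] tiltfix [-0.   -0.01  0.  ] F [-0.  -0.2 -1.6] w 0.652 g 15.0 j1 -0.56 j7 0.13
```

```bash
python3 -m handwheel '[[-0.4,-0.2,0,0,0,-0.3],[-0.4,-0.2,0,0,0,0],[-0.4,-0.1,0,0,0,0],[0,0,0.35,0,0,0],[0,0,0.3,0,0,0],[0,0,0,0,0,0]]'
python3 -c "
from h import *
plan([.6125,.074,.040],1.9)"
```

```text
clock: 20.45
position: [0.612, 0.0746, 0.0415]
ee_rot: [-2.183, -2.257, 0.002]
force: [-0.4, -0.0, -2.9]
width: 0.657
gripper_force: 15.0
t 20.4 pos [0.612  0.0746 0.0415] head 1.9 turn 0.0 shift [-0.03  0.02  0.08] tiltfix [-0.03 -0.    0.  ] F [-0.4 -0.  -2.9] w 0.657 g 15.0 j1 -0.52 j7 0.2
```

```bash
python3 -m handwheel '[[0,0,0.06,0,0,0],[-0.1,0,0,0,0,0],[-0.1,0,0,0,0,0],[-0.1,0,0,0,0,0],[-0.05,0,0,0,0,0],[0,0,0,0,0,0]]'
python3 look.py '[["wide",0.006,0.6155,-0.016,0.03],["wide",0.006,0.612,0.068,0.03]]' scene,top
python3 -c "
from h import *
c=get_image('scene');im=c['image'][160:250,220:360];cv2.imwrite('pics/s2.png',cv2.resize(im,None,fx=5,fy=5,interpolation=cv2.INTER_CUBIC)[:,:,::-1])"
```

```text
clock: 20.95
position: [0.6133, 0.067, 0.0421]
ee_rot: [2.184, 2.258, 0.0]
force: [0.2, -0.3, -2.1]
width: 0.65
gripper_force: 15.0
wide scene [ 0.6152 -0.0198] yaw 4.82 err 0.105
wide top [ 0.6119 -0.0169] yaw 2.37 err 0.058
wide all [ 0.6122 -0.0177] yaw 3.97 err 0.09
wide scene [0.6131 0.0731] yaw 5.9 err 1.293
wide top [0.6039 0.0515] yaw 25.94 err 4.847
wide all [0.6125 0.0647] yaw -1.02 err 3.219
t 21.2 pos [0.6131 0.0673 0.042 ] head 1.92 turn -22.02 shift [  5.66  -3.36 -12.9 ] tiltfix [0. 0. 0.] F [-0.6 -0.2 -1.3] w 0.65 g 15.0 j1 -0.51 j7 0.21
```

View pics/s2.png

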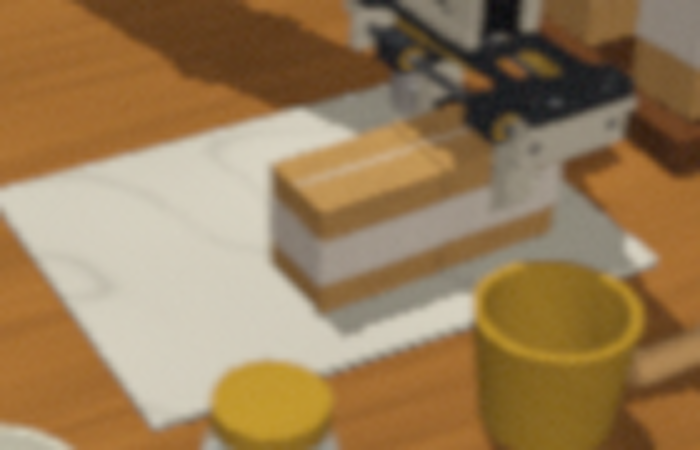

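The crop shows the two wides as one block (270–560, 100–310) with no visible gap. The held carton is still slightly above the slab, so I'll lower it to contact and release.

```bash
python3 -m handwheel '[[0,0,0.08,0,0,0],[0,0,0,0,0,0]]'
python3 -m handwheel '[[0,0,0.06,0,0,0],[0,0,0,0,0,0]]'
```

```text
clock: 21.47
position: [0.6134, 0.0673, 0.0406]
ee_rot: [2.184, 2.258, 0.001]
force: [-1.8, -0.6, 2.5]
width: 0.653
gripper_force: 15.0
clock: 21.63
position: [0.6134, 0.0673, 0.0405]
ee_rot: [-2.184, -2.258, -0.002]
force: [-4.4, -0.3, 15.0]
width: 0.652
gripper_force: 15.0
```

```bash
python3 -m handwheel '[[0,0,-0.06,0,0,0],[0,0,0,0,0,0],[0,0,0,0,0,0],[0,0,0,0,0,0],[0,0,0,0,0,0]]' 1
python3 -m handwheel '[[0,0,-0.5,0,0,0],[0,0,-1,0,0,0],[0,0,-1,0,0,0],[0,0,-1,0,0,0],[0,0,-1,0,0,0],[0,0,-1,0,0,0],[0,0,-1,0,0,0],[0,0,-1,0,0,0]]'
python3 -m handwheel '[[0,-1,-1,0,0,0],[0,-1,-1,0,0,0],[0,-1,-1,0,0,0],[0,-1,0,0,0,0],[0,-1,0,0,0,0],[0,0,0,0,0,0]]'
python3 look.py '[["wide",0.006,0.6155,-0.017,0.03],["wide",0.006,0.612,0.067,0.03]]' wrist,scene
python3 -c "
from h import *
c=get_image('wrist');save(c,'w5.png')
plan([.4796,-.30,.25],-1.2)"
```

```text
clock: 22.05
position: [0.6131, 0.0673, 0.0402]
ee_rot: [-2.184, -2.258, 0.0]
force: [1.2, 0.3, -0.4]
width: 0.958
gripper_force: 0.0
clock: 22.72
position: [0.613, 0.0671, 0.1921]
ee_rot: [2.184, 2.258, 0.0]
force: [0.7, -0.1, -0.2]
width: 1.001
gripper_force: 0.0
clock: 23.22
position: [0.5101, 0.0634, 0.2512]
ee_rot: [-2.183, -2.256, -0.001]
force: [0.1, -0.4, -0.3]
width: 1.0
gripper_force: 0.0
wide scene [ 0.6143 -0.0191] yaw 1.18 err 0.055
wide wrist [0.6135 0.0679] yaw 2.13 err 0.017
wide scene [0.612  0.0728] yaw 2.27 err 0.251
wide all [0.6136 0.0681] yaw 1.94 err 0.145
t 23.5 pos [0.5139 0.0639 0.2503] head 1.91 turn -22.02 shift [ 0.69 -3.19 -2.48] tiltfix [-0.01  0.    0.  ] F [ 0.1 -0.5  0.2] w 1.001 g 0.0 j1 -0.72 j7 -0.01
t 23.6 pos [0.5138 0.0638 0.2502] head 1.9 turn 0.78 shift [-18.22  -1.33   0.02] tiltfix [0.   0.01 0.  ] F [ 0.5  0.4 -0.2] w 1.003 g 0.0 j1 -0.72 j7 -0.01
```

View pics/w5.png

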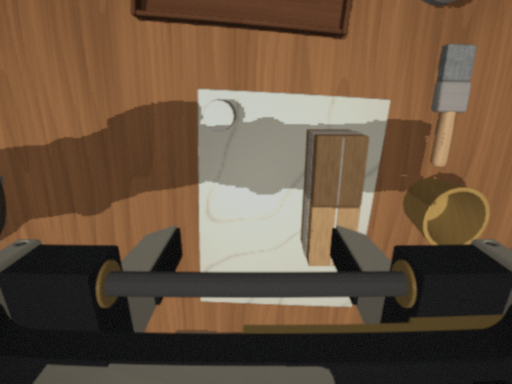

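The picture shows the two wides as a flush block (305–365, 130–265), standing together, with the tin (220,115) untouched. Next is the tee.

```bash
python3 -m handwheel '[[-1,0,0,0,0,0.78],[-1,-0.2,0,0,0,0],[-1,-0.2,0,0,0,0],[-1,-0.2,0,0,0,0],[-1,-0.2,0,0,0,0],[-1,-0.2,0,0,0,0],[-1,-0.2,0,0,0,0],[-1,-0.2,0,0,0,0]]'
python3 -m handwheel '[[-1,0,0,0,0,0],[-1,0,0,0,0,0],[-1,0,0,0,0,0],[-1,0,0,0,0,0],[-1,0,0,0,0,0],[-1,0,0,0,0,0],[-1,0,0,0,0,0],[-1,0,0,0,0,0]]'
python3 -m handwheel '[[-1,0,0,0,0,0],[-1,0,0,0,0,0],[-1,0,0,0,0,0],[0,0,0,0,0,0],[0,0,0,0,0,0]]'
python3 look.py '[["tee",0,0.4796,-0.3115,1.55]]' wrist,top,scene
python3 -c "
from h import *
plan([.4793,-.3235,.005],-1.2)"
```

```text
clock: 24.23
position: [0.4827, -0.0972, 0.2502]
ee_rot: [2.246, 2.196, -0.001]
force: [-0.0, -0.2, 0.4]
width: 1.001
gripper_force: 0.0
clock: 24.9
position: [0.4793, -0.2572, 0.2501]
ee_rot: [-2.246, -2.196, 0.001]
force: [0.4, -0.2, -0.3]
width: 1.001
gripper_force: 0.0
clock: 25.32
position: [0.4776, -0.3172, 0.25]
ee_rot: [-2.248, -2.194, 0.002]
force: [-0.2, 0.7, -0.4]
width: 1.002
gripper_force: 0.0
tee wrist [ 0.4793 -0.3115] yaw 88.61 err 0.037
tee scene [ 0.4785 -0.314 ] yaw 88.16 err 0.185
tee all [ 0.479  -0.3118] yaw 88.64 err 0.127
t 25.6 pos [ 0.4786 -0.3145  0.2503] head -1.13 turn 22.22 shift [  1.07 -15.73  -2.48] tiltfix [-0.01 -0.    0.  ] F [ 0.1 -0.2 -0.6] w 1.004 g 0.0 j1 -0.05 j7 0.76
t 25.6 pos [ 0.4786 -0.3145  0.2503] head -1.13 turn 0.02 shift [-0.46  0.04 12.26] tiltfix [ 0.   -0.01  0.  ] F [ 0.1 -0.2 -0.6] w 1.004 g 0.0 j1 -0.05 j7 0.76
```

```bash
python3 -m handwheel '[[-0.46,0.03,1,0,0,0],[0,0,1,0,0,0.05],[0,0,1,0,0,0],[0,0,1,0,0,0],[0,0,1,0,0,0],[0,0,1,0,0,0],[0,0,1,0,0,0],[0,0,1,0,0,0]]'
python3 -m handwheel '[[0,0,1,0,0,0],[0,0,1,0,0,0],[0,0,1,0,0,0],[0,0,0.8,0,0,0],[0,0,0.3,0,0,0],[0,0,0,0,0,0]]'
python3 -c "
from h import *
plan([.479,-.3238,.005],-1.4)"
```

```text
clock: 26.28
position: [0.4791, -0.3239, 0.0895]
ee_rot: [2.247, 2.195, 0.001]
force: [0.5, -0.1, 0.3]
width: 0.999
gripper_force: 0.0
clock: 26.78
position: [0.4782, -0.3236, 0.0072]
ee_rot: [-2.246, -2.193, 0.001]
force: [-0.8, -0.0, -0.3]
width: 1.001
gripper_force: 0.0
t 26.8 pos [ 0.4782 -0.3236  0.0072] head -1.36 turn 0.01 shift [-0.01  0.04  0.11] tiltfix [-0.03 -0.02  0.  ] F [-0.8 -0.  -0.3] w 1.001 g 0.0 j1 0.13 j7 0.99
```

```bash
python3 -m handwheel '[[0,0,0.1,0,0,0],[0,0,0,0,0,0],[0,0,0,0,0,0],[0,0,0,0,0,0],[0,0,0,0,0,0],[0,0,0,0,0,0],[0,0,0,0,0,0],[0,0,0,0,0,0]]' 0 35
python3 -m handwheel '[[0,0,0,0,0,0],[0,0,-0.3,0,0,0],[0,0,-0.8,0,0,0],[0,0,-1,0,0,0],[0,0,-1,0,0,0],[0,0,-1,0,0,0],[0,0,0,0,0,0]]'
python3 -c "
from h import *
plan([.49,.016,.1],1.9)"
```

```text
clock: 27.45
position: [0.4787, -0.3246, 0.0064]
ee_rot: [2.248, 2.194, 0.0]
force: [0.8, 0.0, -0.6]
width: 0.468
gripper_force: 0.0
clock: 28.03
position: [0.4803, -0.3262, 0.0922]
ee_rot: [2.245, 2.19, 0.002]
force: [0.7, 0.2, 0.2]
width: 0.01
gripper_force: 0.0
t 28.0 pos [ 0.4803 -0.3262  0.0922] head -1.43 turn -0.83 shift [17.08  1.06 -0.43] tiltfix [0.07 0.04 0.  ] F [0.7 0.2 0.2] w 0.01 g 0.0 j1 0.06 j7 0.91
```

The fingers were still closing when I lifted, so the grasp was empty. I'll open, check the tee and go back.

```bash
python3 -m handwheel '[[0,0,-0.5,0,0,0],[0,0,-1,0,0,0],[0,0,-1,0,0,0],[0,0,-1,0,0,0],[0,0,-0.3,0,0,0],[0,0,0,0,0,0],[0,0,0,0,0,0],[0,0,0,0,0,0]]' 1
python3 look.py '[["tee",0,0.479,-0.3118,1.547]]' wrist,top
python3 -c "
from h import *
plan([.479,-.3238,.005],-1.4)"
```

```text
clock: 28.7
position: [0.4781, -0.324, 0.1631]
ee_rot: [-2.247, -2.193, 0.001]
force: [-0.0, -0.4, -0.0]
width: 0.542
gripper_force: 0.0
tee wrist [ 0.478  -0.3113] yaw 87.97 err 0.026
t 28.9 pos [ 0.4783 -0.3244  0.1635] head -1.41 turn 22.15 shift [  1.08 -16.22  -6.82] tiltfix [-0.01  0.02  0.  ] F [0.9 0.2 0.2] w 0.714 g 0.0 j1 0.01 j7 0.84
t 28.9 pos [ 0.4783 -0.3244  0.1635] head -1.41 turn -0.0 shift [0.02 0.05 7.92] tiltfix [-0.02 -0.01  0.  ] F [0.9 0.2 0.2] w 0.714 g 0.0 j1 0.01 j7 0.84
```

Tee is undisturbed. Regrasping, with more time for the fingers to close.

```bash
python3 -m handwheel '[[0,0,0.5,0,0,0],[0,0,1,0,0,0.1],[0,0,1,0,0,0],[0,0,1,0,0,0],[0,0,1,0,0,0],[0,0,1,0,0,0],[0,0,1,0,0,0],[0,0,1,0,0,0]]'
python3 -m handwheel '[[0,0,0.42,0,0,0],[0,0,0,0,0,0],[0,0,0,0,0,0],[0,0,0,0,0,0],[0,0,0,0,0,0],[0,0,0,0,0,0],[0,0,0,0,0,0],[0,0,0,0,0,0]]' 0 35
python3 -m handwheel '[[0,0,0,0,0,0],[0,0,0,0,0,0],[0,0,0,0,0,0],[0,0,0,0,0,0],[0,0,0,0,0,0],[0,0,0,0,0,0],[0,0,0,0,0,0]]'
```

```text
clock: 29.57
position: [0.4782, -0.3244, 0.0124]
ee_rot: [-2.256, -2.186, 0.001]
force: [-0.7, 0.0, 0.2]
width: 1.004
gripper_force: 0.0
clock: 30.23
position: [0.479, -0.3247, 0.0064]
ee_rot: [2.255, 2.186, 0.001]
force: [0.6, -0.1, 0.1]
width: 0.469
gripper_force: 0.0
clock: 30.82
position: [0.4787, -0.3246, 0.006]
ee_rot: [-2.256, -2.186, -0.0]
force: [-1.4, 0.5, 3.0]
width: 0.257
gripper_force: 35.0
```

```bash
python3 -m handwheel '[[0,0,-0.3,0,0,0],[0,0,-0.8,0,0,0],[0,0,-1,0,0,0],[0,0,-1,0,0,0],[0,0,-1,0,0,1],[0,0,0,0,0,1],[0,0,0,0,0,1],[0,0,0,0,0,1]]'
python3 -m handwheel '[[0,0,0,0,0,1],[0,0,0,0,0,1],[0,0,0,0,0,1],[0,0,0,0,0,1],[0,0,0,0,0,1],[0,0,0,0,0,1],[0,0,0,0,0,1],[0,0,0,0,0,1]]'
python3 -m handwheel '[[0,0,0,0,0,1],[0,0,0,0,0,1],[0,0,0,0,0,1],[0,0,0,0,0,1],[0,0,0,0,0,1],[0,0,0,0,0,1],[0,0,0,0,0,1],[0,0,0,0,0,1]]'
python3 -c "
from h import *
plan([.495,.017,.08],91.9)"
```

```text
clock: 31.48
position: [0.479, -0.3246, 0.0887]
ee_rot: [2.541, 1.846, 0.001]
force: [-0.5, 0.6, -1.5]
width: 0.255
gripper_force: 35.0
clock: 32.15
position: [0.4787, -0.3244, 0.0881]
ee_rot: [-2.952, -1.075, -0.0]
force: [0.3, -0.1, -0.8]
width: 0.258
gripper_force: 35.0
clock: 32.82
position: [0.4788, -0.3243, 0.0881]
ee_rot: [-3.134, -0.219, -0.0]
force: [0.0, -0.4, -0.5]
width: 0.256
gripper_force: 35.0
t 32.8 pos [ 0.4788 -0.3243  0.0881] head -81.99 turn 1.53 shift [  1.37 -17.03   0.41] tiltfix [-0.01 -0.    0.  ] F [ 0.  -0.4 -0.5] w 0.256 g 35.0 j1 -0.15 j7 -0.2
```

```bash
python3 -m handwheel '[[0.1,-0.6,0,0,0,0.77],[0.1,-1,0,0,0,0.76],[0.1,-1,0,0,0,0],[0.1,-1,0,0,0,0],[0.1,-1,0,0,0,0],[0.1,-1,0,0,0,0],[0.1,-1,0,0,0,0],[0.1,-1,0,0,0,0]]'
python3 -m handwheel '[[0.1,-1,0,0,0,0],[0.1,-1,0,0,0,0],[0.1,-1,0,0,0,0],[0.1,-1,0,0,0,0],[0,-1,0,0,0,0],[0,-1,0,0,0,0],[0,-1,0,0,0,0],[0,-1,0,0,0,0]]'
python3 -m handwheel '[[0,-0.8,0,0,0,0],[0,0,0,0,0,0],[0,0,0,0,0,0]]'
python3 look.py '[["wide",0.006,0.6155,-0.018,0.03],["wide",0.006,0.6135,0.067,0.03],["tee",0.082,0.505,0.017,0.03]]' wrist,scene w6.png
python3 -c "
from h import *
plan([.497,.017,.012],91.9)"
```

```text
clock: 33.48
position: [0.4869, -0.1708, 0.0881]
ee_rot: [-3.141, -0.057, -0.0]
force: [0.1, 0.8, -1.6]
width: 0.259
gripper_force: 35.0
clock: 34.15
position: [0.4889, -0.0105, 0.0881]
ee_rot: [-3.14, -0.057, -0.0]
force: [1.0, -0.1, -1.9]
width: 0.257
gripper_force: 35.0
clock: 34.4
position: [0.4884, 0.0051, 0.088]
ee_rot: [-3.141, -0.061, 0.0]
force: [-0.5, -1.3, -0.8]
width: 0.26
gripper_force: 35.0
wide wrist [ 0.6162 -0.0176] yaw 1.55 err 0.012
wide scene [ 0.6158 -0.0184] yaw 2.24 err 0.064
wide all [ 0.6161 -0.0177] yaw 1.93 err 0.04
wide wrist [0.6142 0.0675] yaw 2.15 err 0.06
wide scene [0.6116 0.0774] yaw 8.69 err 0.368
wide all [0.6143 0.0697] yaw 3.26 err 0.226
tee scene [0.5003 0.004 ] yaw 2.34 err 0.198
t 34.8 pos [0.4885 0.0036 0.088 ] head -87.98 turn 0.5 shift [  0.58   0.18 -10.6 ] tiltfix [-0. -0.  0.] F [-0.3 -0.4 -1.5] w 0.257 g 35.0 j1 -0.9 j7 -0.78
t 34.8 pos [0.4885 0.0036 0.088 ] head -87.98 turn 0.03 shift [ 0.45 -0.66  3.8 ] tiltfix [-0. -0.  0.] F [-0.3 -0.4 -1.5] w 0.257 g 35.0 j1 -0.9 j7 -0.78
```

View pics/w6.png

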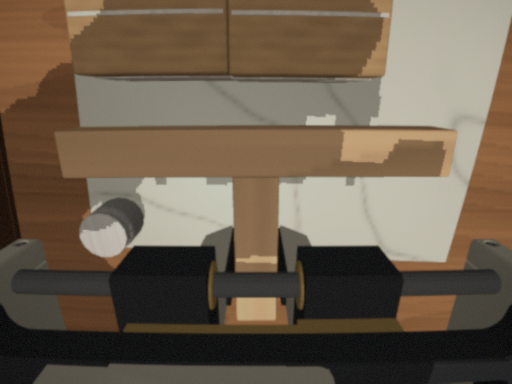

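The picture shows the cartons at the top with their near faces at row 76 (seam at column 228), the tee blade at rows 130–178 parallel to them, and the tin at (105,235) clear of it. Lowering the tee short of the cartons.

```bash
python3 -m handwheel '[[0.4,-0.55,0,0,0,0.03],[0,0,1,0,0,0],[0,0,1,0,0,0],[0,0,1,0,0,0],[0,0,0.4,0,0,0],[0,0,0.2,0,0,0],[0,0,0,0,0,0],[0,0,0,0,0,0]]'
python3 -m handwheel '[[0,0,0.1,0,0,0],[0,0,0,0,0,0]]'
python3 look.py '[["tee",0.007,0.508,0.014,0.03]]' wrist,scene
python3 -c "
from h import *
plan([.5165,.017,.012],91.9)"
```

```text
clock: 35.47
position: [0.4965, 0.0151, 0.0166]
ee_rot: [3.141, 0.053, 0.001]
force: [0.4, -1.4, -0.9]
width: 0.257
gripper_force: 35.0
clock: 35.63
position: [0.4965, 0.0155, 0.0144]
ee_rot: [-3.141, -0.054, -0.002]
force: [0.2, -0.2, -0.7]
width: 0.26
gripper_force: 35.0
tee wrist [0.5099 0.0165] yaw 2.15 err 0.066
tee scene [0.5007 0.0163] yaw 4.08 err 3.107
tee all [0.5085 0.0167] yaw 0.48 err 1.65
t 35.8 pos [0.4962 0.0156 0.0142] head -88.03 turn 0.49 shift [  0.2    0.78 -14.29] tiltfix [-0.   -0.01  0.  ] F [ 0.1  0.5 -2.1] w 0.255 g 35.0 j1 -0.82 j7 -0.69
t 35.8 pos [0.4962 0.0156 0.0142] head -88.03 turn 0.02 shift [ 1.02 -0.04  0.11] tiltfix [-0.   -0.01  0.  ] F [ 0.1  0.5 -2.1] w 0.255 g 35.0 j1 -0.82 j7 -0.69
```

```bash
python3 -m handwheel '[[0,0,0.08,0,0,0],[0.2,0,0,0,0,0],[0.2,0,0,0,0,0],[0.2,0,0,0,0,0],[0.1,0,0,0,0,0],[0,0,0,0,0,0]]'
python3 look.py '[["wide",0.006,0.6155,-0.018,0.03],["wide",0.006,0.6135,0.067,0.03]]' wrist,scene w7.png
python3 -c "
from h import *
plan([.5165,.017,.012],91.9)"
```

```text
clock: 36.33
position: [0.5108, 0.0159, 0.0123]
ee_rot: [3.141, 0.054, 0.001]
force: [-0.2, 0.1, 0.1]
width: 0.263
gripper_force: 35.0
wide scene [ 0.6147 -0.0192] yaw 0.29 err 0.066
wide scene [0.6123 0.0714] yaw 8.51 err 0.299
t 36.6 pos [0.5098 0.0159 0.0123] head -88.05 turn 0.49 shift [ -0.49   0.8  -14.38] tiltfix [-0.  0.  0.] F [-1.2 -0.2 -0.9] w 0.257 g 35.0 j1 -0.81 j7 -0.7
t 36.6 pos [0.5098 0.0159 0.0123] head -88.05 turn 0.01 shift [ 0.34 -0.04  0.02] tiltfix [-0.  0.  0.] F [-1.2 -0.2 -0.9] w 0.257 g 35.0 j1 -0.81 j7 -0.7
```

View pics/w7.png

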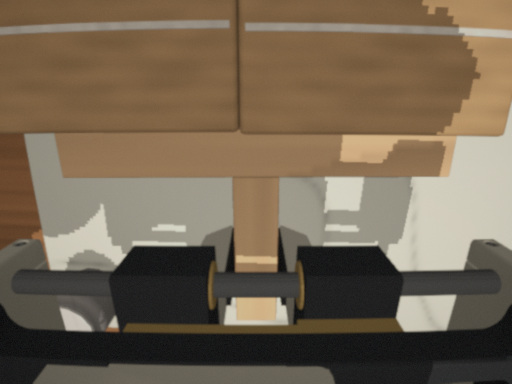

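The blade (rows 134–178) is parallel to the cartons' edge at row 132 and nearly there, and the seam at column 238 is hairline. Pushing gently until it meets both.

```bash
python3 -m handwheel '[[0.1,0,0,0,0,0],[0.1,0,0,0,0,0],[0,0,0,0,0,0]]'
python3 -m handwheel '[[0.07,0,0,0,0,0],[0.08,0,0,0,0,0],[0,0,0,0,0,0]]'
python3 -m handwheel '[[0.07,0,0,0,0,0],[0,0,0,0,0,0]]'
python3 look.py '[["wide",0.006,0.6175,-0.018,0.03],["wide",0.006,0.616,0.067,0.03]]' scene,top
python3 -c "
from h import *
c=get_image('top');im=c['image'][145:245,165:295];cv2.imwrite('pics/t2.png',cv2.resize(im,None,fx=5,fy=5,interpolation=cv2.INTER_CUBIC)[:,:,::-1])"
```

```text
clock: 36.88
position: [0.5145, 0.0161, 0.0124]
ee_rot: [3.141, 0.054, 0.0]
force: [0.7, 0.4, -0.6]
width: 0.26
gripper_force: 35.0
clock: 37.13
position: [0.5165, 0.0161, 0.0122]
ee_rot: [-3.141, -0.053, 0.002]
force: [-2.5, -0.5, 0.9]
width: 0.26
gripper_force: 35.0
clock: 37.3
position: [0.5181, 0.0162, 0.0122]
ee_rot: [-3.141, -0.054, 0.001]
force: [-2.7, -0.4, -0.8]
width: 0.259
gripper_force: 35.0
wide scene [ 0.6156 -0.0169] yaw 1.61 err 0.109
wide top [ 0.617  -0.0259] yaw 8.22 err 0.844
wide all [ 0.618  -0.0196] yaw 8.03 err 0.481
wide scene [0.6149 0.0704] yaw 10.79 err 0.378
t 37.6 pos [0.5184 0.0162 0.0123] head -88.04 turn 0.49 shift [ -0.92   0.81 -14.39] tiltfix [0. 0. 0.] F [-2.5 -0.3 -0.9] w 0.259 g 35.0 j1 -0.8 j7 -0.71
```

Steady −2.5 N means contact. One more nudge of about 2 mm to seat both, then release.

```bash
python3 -m handwheel '[[0.06,0,0,0,0,0],[0.06,0,0,0,0,0],[0,0,0,0,0,0]]'
python3 -m handwheel '[[0,0,0,0,0,0],[0,0,0,0,0,0],[0,0,0,0,0,0],[0,0,0,0,0,0],[0,0,0,0,0,0]]' 0.55
python3 -m handwheel '[[0,0,-0.2,0,0,0],[0,0,-0.5,0,0,0],[0,0,-1,0,0,0],[0,0,-1,0,0,0],[0,0,-1,0,0,0],[0,0,-1,0,0,0],[0,0,-1,0,0,0],[0,0,-1,0,0,0]]'
python3 -m handwheel '[[-0.5,0,-1,0,0,0],[-0.5,0,-1,0,0,0],[-0.5,0,-1,0,0,0],[-0.5,0,-1,0,0,0],[-0.5,0,-1,0,0,0],[0,0,0,0,0,0]]'
python3 look.py '[["wide",0.006,0.619,-0.018,0.03],["wide",0.006,0.617,0.067,0.03],["tee",0.006,0.533,0.016,0.03],["tall",0.006,0.427,0.3095,-0.05]]' wrist,scene w8.png
```

```text
clock: 37.9
position: [0.5213, 0.0164, 0.0124]
ee_rot: [-3.141, -0.054, -0.001]
force: [-1.0, 0.2, -1.6]
width: 0.258
gripper_force: 35.0
clock: 38.32
position: [0.5211, 0.0163, 0.0125]
ee_rot: [-3.141, -0.054, -0.001]
force: [0.2, -0.6, -0.4]
width: 0.54
gripper_force: 0.0
clock: 38.98
position: [0.5206, 0.016, 0.148]
ee_rot: [3.141, 0.053, 0.0]
force: [0.8, 0.9, -0.4]
width: 0.549
gripper_force: 0.0
clock: 39.48
position: [0.4708, 0.013, 0.2498]
ee_rot: [-3.138, -0.05, -0.006]
force: [1.0, -0.2, 0.2]
width: 0.548
gripper_force: 0.0
wide wrist [ 0.6252 -0.0168] yaw 2.02 err 0.014
wide scene [ 0.6215 -0.0185] yaw 3.68 err 0.04
wide all [ 0.623  -0.0171] yaw 2.47 err 0.043
wide wrist [0.6215 0.0681] yaw 3.98 err 0.041
wide scene [0.6181 0.0745] yaw 3.09 err 0.344
wide all [0.6208 0.0692] yaw 3.91 err 0.207
tee wrist [0.5347 0.0179] yaw 2.21 err 0.04
tee scene [ 0.4434 -0.0105] yaw 59.64 err 4.651
tee all [0.5343 0.0163] yaw 2.07 err 2.907
tall wrist [0.427  0.3115] yaw -0.01 err 0.025
tall scene [0.4211 0.3083] yaw -23.05 err 0.104
tall all [0.4263 0.3107] yaw -1.02 err 0.083
t 40.0 pos [0.4707 0.0144 0.2459] head -88.07 turn 0.48 shift [ 1.46  0.72 -2.71] tiltfix [0.02 0.01 0.  ] F [-0.8 -0.5  0.4] w 0.548 g 0.0 j1 -1.14 j7 -1.23
```

View pics/w8.png

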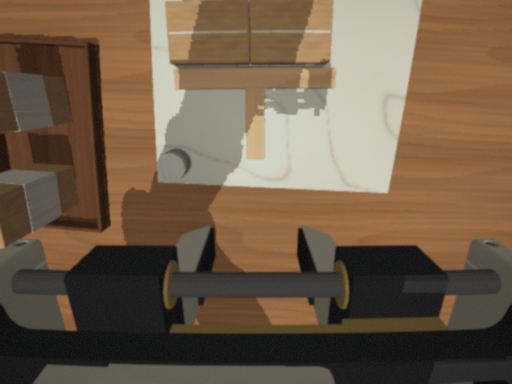

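The picture shows the tee blade (175–335, rows 68–88) along the near faces of both touching cartons, the tin at (175,165) in place, and both tall cartons upright in the tray at the left. The fits and contact forces agree with this, and the gripper is clear.

```bash
python3 -c "
from cell import *
print(sign_off())"
```

```text
the job is handed in; nothing more can be done
None
```

I handed the job in at about 40 s of robot time: the stray tall carton stands in the tray with its twin, the two wide cartons stand touching on the slab, and the T lies against their near faces. That last contact rests on the push force (about 2.5 N) and image fits good to about 2 mm, and no verdict came back.

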